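# Pack the cheese box

### The job

Pack the low wooden cheese box: first put the cheese wedge from the slate board into the short compartment, then take the other wedge out of its holder, set it down on the board and let go, then with a new grip pack it beside the first, head to tail, both lying flat on the bottom of that compartment, the way up they are now. Stand the small jar and the steel shaker upright in the long compartment, before or after the cheese. Set everything down gently without dropping it, and leave the other things where they are.

Things in the scene. Friction and masses are not known exactly. Their poses are not given: they have to be found in the camera images.
- box: low open wooden box, fixed, outside 90 (x) by 208 (y) by 24 high, walls 6, floor top at 6. Origin: centre of underside. A divider at y=18..24, as high as the rim, makes a short compartment, inside x=-39..39, y=24..98 (fits both wedges head to tail, lengths along x, straight sides against divider and end wall), and a long one, x=-39..39, y=-98..18. Wedges stand well above the rim.
- board: dark slate serving board, fixed, 220 (its x) by 180 (its y), 12 thick. Origin: centre of the underside. wedge_a lies on it at the start; otherwise it is empty and can be used to set things down.
- holder: light wooden holder, fixed, like a napkin stand: base plate 92 (x) by 120 (y), 6 thick, with an upright wall 7 thick and 64 high at each x end, 76 clear between them, open at both y sides. Origin: centre of the underside. wedge_b stands in it with its ends close to the two walls, so at first it can only be gripped across its width.
- wedge_a: cheese wedge on the slate board at the start. From above a right trapezoid: 66 long (its x), 42 wide at the thick end x=-33, 20 at the thin end x=+33, end faces square to x; straight long side at y=-15, slanted one from y=+27 (thick end) to y=+5 (thin). 46 high, 0.1 kg. Origin: underside, mid-length.
- wedge_b: like wedge_a; in the holder at the start. From above a right trapezoid: 66 long (its x), 42 wide at the thick end x=-33, 20 at the thin end x=+33, end faces square to x; straight long side at y=-15, slanted one from y=+27 (thick end) to y=+5 (thin). 46 high, 0.1 kg. Origin: underside, mid-length.
- wedge_a_thick (a point): centre of wedge_a's thick end face, 23 above its underside
- wedge_b_thick (a point): centre of wedge_b's thick end face, 23 above its underside
- jar: small closed jam jar, upright, 44 diameter, 58 high, about 0.14 kg, amber glass with steel lid. Origin: centre of the underside, z up.
- shaker: steel salt shaker, upright, tapering from 42 diameter at the foot to 34 at 50 high, domed top at 70, about 0.11 kg. Origin: centre of the underside, z up.
- eggcup: bystander: white egg cup, 46 diameter, 55 high, standing in the same row as jar and shaker. Origin: centre of the underside.
- mug: bystander: white mug, 80 diameter, 90 high. Origin: centre of the underside.
- apple: bystander: red apple, 72 diameter, 64 high. Origin: centre of the underside.
- pear: bystander: green pear, 62 diameter, 82 high. Origin: centre of the underside.
- spoon: bystander: wooden spoon 220 long lying flat. Origin: centre of the underside.
- oil: bystander: oil bottle, 60 diameter, 220 high. Origin: centre of the underside.
- mill: bystander: wooden pepper mill, 56 diameter, 170 high. Origin: centre of the underside.
There are look-alikes about, which are no part of the job. What is shaped like the jar but blue or red is not meant.

How it is judged (in metres and radians):
On the way, in this order (a step that is already met when the one before it is completed fails the run):
1. the wedge from the board lies flat in the short compartment, released, while the other is not in it yet (x of wedge_a in the frame of box between -0.012 and 0.012 m and y of wedge_a in the frame of box between 0.028 and 0.094 m and z of wedge_a in the frame of box between 0.002 and 0.0105 m and angle between wedge_a's own z axis and vertical below 0.12 rad and angle between the x axis of wedge_a and the x axis of box, either way round below 0.25 rad and contact force between wedge_a and the fingers below 0.3 N and linear speed of wedge_a below 0.03 m/s and not ((x of wedge_b in the frame of box between -0.012 and 0.012 m and y of wedge_b in the frame of box between 0.028 and 0.094 m and z of wedge_b in the frame of box between 0.002 and 0.0105 m and angle between wedge_b's own z axis and vertical below 0.12 rad and angle between the x axis of wedge_b and the x axis of box, either way round below 0.25 rad))), for 0.2 s.
2. the wedge from the holder is set down on the slate board and let go (x of wedge_b in the frame of board between -0.11 and 0.11 m and y of wedge_b in the frame of board between -0.09 and 0.09 m and z of wedge_b in the frame of board between 0.008 and 0.0165 m and contact force between wedge_b and the fingers below 0.3 N and linear speed of wedge_b below 0.03 m/s), for 0.2 s.
3. the wedge from the holder lies flat beside it, head to tail, released (x of wedge_a in the frame of box between -0.012 and 0.012 m and y of wedge_a in the frame of box between 0.028 and 0.094 m and z of wedge_a in the frame of box between 0.002 and 0.0105 m and angle between each of wedge_a, wedge_b's own z axis and vertical below 0.12 rad and angle between the x axis of each of wedge_a, wedge_b and the x axis of box, either way round below 0.25 rad and x of wedge_b in the frame of box between -0.012 and 0.012 m and y of wedge_b in the frame of box between 0.028 and 0.094 m and z of wedge_b in the frame of box between 0.002 and 0.0105 m and contact force between wedge_b and the fingers below 0.3 N and linear speed of wedge_b below 0.03 m/s and ((x of wedge_a_thick in the frame of box below 0 m and x of wedge_b_thick in the frame of box above 0 m) or (x of wedge_a_thick in the frame of box above 0 m and x of wedge_b_thick in the frame of box below 0 m))), for 0.2 s.
At the end, for the whole second after the job is handed in: Both wedges flat on the short compartment's floor (within 4.5 mm, 0.12 rad; length within 0.25 rad of box x), thick ends at opposite sides; jar and shaker upright (0.12 rad) on the long compartment's floor (within 4.5 mm); all released and at rest (all of step 3 and x of jar in the frame of box between -0.039 and 0.039 m and y of jar in the frame of box between -0.098 and 0.018 m and z of jar in the frame of box between 0.002 and 0.0105 m and angle between each of jar, shaker's own z axis and vertical below 0.12 rad and x of shaker in the frame of box between -0.039 and 0.039 m and y of shaker in the frame of box between -0.098 and 0.018 m and z of shaker in the frame of box between 0.002 and 0.0105 m and contact force between each of wedge_a, jar, shaker and the fingers below 0.3 N and linear speed of each of wedge_a, jar, shaker below 0.03 m/s); the robot touches nothing.
It fails at once if another thing is pushed more than 30 mm from its place or knocked over (distance of any of eggcup, mug, apple, pear, spoon, oil, mill from where it was at the start of the episode above 0.03 m or angle between any of eggcup, mug, apple, pear, oil, mill's own z axis and vertical above 0.5 rad).
It fails at once if something is dropped into the box (comes in faster than 0.8 m/s, as from more than about 35 mm) ((linear speed of wedge_a above 0.8 m/s and z of wedge_a in the frame of box below 0.05 m and x of wedge_a in the frame of box between -0.05 and 0.05 m and y of wedge_a in the frame of box between -0.11 and 0.11 m) or (linear speed of wedge_b above 0.8 m/s and z of wedge_b in the frame of box below 0.05 m and x of wedge_b in the frame of box between -0.05 and 0.05 m and y of wedge_b in the frame of box between -0.11 and 0.11 m) or (linear speed of jar above 0.8 m/s and z of jar in the frame of box below 0.05 m and x of jar in the frame of box between -0.05 and 0.05 m and y of jar in the frame of box between -0.11 and 0.11 m) or (linear speed of shaker above 0.8 m/s and z of shaker in the frame of box below 0.05 m and x of shaker in the frame of box between -0.05 and 0.05 m and y of shaker in the frame of box between -0.11 and 0.11 m)).
It also fails if it takes over 72 s, if anything falls off the work surface, if the arm or the gripper's body presses on something with over 40 N, if the wrist force passes 120 N, or if a joint passes its speed limit or range.

### The arm

A 6-joint arm with a two-finger parallel gripper is mounted at the origin on the work surface. World frame = base frame: x ahead of the robot, y to its left, z up, the work surface at z = 0. Lengths are in mm, angles in rad, forces in N, time in s.
With the tool pointing down it reaches from about 300 to 750 mm from the base axis. Payload 8.5 kg.
Tool frame: the origin (TCP) lies at the centre of the arm's flange, where the gripper is bolted on; the fingertips stand 173 mm ahead of it and the grasp point (between the pads) lies 155 mm ahead of it; z points along the fingers, y is the line along which they close (so a half turn about z gives the same grasp; the last joint's range is limited). The gripper opens to 85 mm and grips with 20 to 120 N. Pads are 22 mm wide; open, the fingers measure 114 mm over their backs; the gripper's body (76 mm by 85 mm) begins 54 mm behind the grasp point. The pads swing forward as they close: fully open they stand 13 mm farther back than shut.
Start: joints at [-1.543, 0.381, 1.297, -0, 1.464, -0.215], TCP at [132.227, -533.852, 404.722] pointing down, gripper open.
Joint ranges: [-3.11, 3.11], [-0.89, 2.33], [0.22, 2.48], [-1.42, 4.56], [0.17, 2.85], [-2.88, 2.88]. Speed limits (rad/s): [2.39, 2.39, 3.14, 3.14, 3.14, 3.14].

### API

Orientations are given as a unit quaternion [w, x, y, z].
In Python, from station import env gives the robot as it stands.
- The arm moves only by the tool apply_moves, never from a script. Its argument "targets" is a list of rows, each a list of 7 numbers: the opening in per cent of the stroke, from 0 (shut) to 100 (fully open), then the shift along the tool's x, y, z in mm, then the turn, a rotation vector about the tool's x, y, z in degrees. In form: [[hand, dx, dy, dz, ax, ay, az], ...]. A call has 1 to 10 rows; each row shifts and turns the commanded pose from where the row before left it, along the tool's axes as they then stand; what a row does not reach is not made up. A row lasts 1/12 s, in which the tool goes at most 41.7 mm and 7.16 degrees, less where a joint would pass 70% of its speed; a pose out of reach is approached as far as the arm can. A call with a gripper value outside its range is refused whole. The fingers move at their own pace and stop on an object; "grip_force" is the grip in N (left out, the last holds). Time passes only in rows, so rows that do not move let the fingers close. It gives the time, the measured TCP pose, the force, the opening and the grip force at its end, in the units of the state.
- env.read_state(): the state, without advancing time (a new reading comes with each control period).
- env.get_image(name): name is "scene" or "top" or "wrist"; returns a dict with "img" (400x640x3 uint8, red, green, blue), "fovy" (degrees; the focal length in pixels is half the picture's height over the tangent of half this angle, whatever the lens; pixels are square), "cx", "cy" (the principal point, pixels), "dist" ([k1, k2, p1, p2, k3] as OpenCV has them; the pictures are not rectified), "T" (4x4, takes a point from camera to world coordinates). Camera axes: x right, y down, z forward; pixel columns grow to the right and rows downward; lengths in mm; the calibration is good to about 2 mm. A picture is of the moment at which its call begins. There is no depth.
- env.close_job(): hands the job in; it is judged then, once.
The state is a dict: "time_s": time; "q": joint angles; "qvel": joint speeds; "effort": joint torques, N m; "tool_pos": TCP position; "tcp_rot": TCP orientation; "contact_force": force on the tool from outside, world axes, zero at the start; "wrist_torque": the same for the moment, N m; "gripper_width": finger opening in mm; "finger_force": force on a finger pad.
Only numpy, scipy, OpenCV 4.12 (cv2) and the standard library are available. Lean on these libraries where they do the work, as an engineer would, in place of code of your own. Each camera call takes 0.05 s, during which the arm holds its last target. There are 200 camera calls.

## Working session

There is one attempt and no reset: what is moved stays moved. The work goes in short steps, Python scripts to look and compute and a tool call to move; the robot and the scene stay as the last step left them, time stands still between calls to the robot, and variables do not carry over. Pictures are saved under pics/ and viewed, at most 10 in all, crops included, and the job is handed in when it is done.

Besides the shell and the picture viewer there is one more tool, called after "Emit:" by a JSON object that holds its "method" and its "body", one argument or row to a line. apply_moves: Moves the arm, as the interface text tells. Its arguments: {"type":"object","properties":{"targets":{"type":"array","items":{"type":"array","items":{"type":"number"}}},"grip_force":{"type":"number"}},"required":["targets"]}

```bash
ls; mkdir -p pics
cat > h.py <<'E'
import numpy as np, cv2, pickle
def grab(env,name,tag):
    d=env.get_image(name); pickle.dump(d,open(f'pics/{tag}.pkl','wb'))
    cv2.imwrite(f'pics/{tag}.png',d['img'][:,:,::-1]); return d
def load(tag): return pickle.load(open(f'pics/{tag}.pkl','rb'))
def K(d):
    f=200/np.tan(np.radians(d['fovy'])/2); return np.array([[f,0,d['cx']],[0,f,d['cy']],[0,0,1.]])
def ray(d,px):
    p=cv2.undistortPoints(np.array(px,float).reshape(-1,1,2),K(d),np.array(d['dist'],float)).reshape(-1,2)
    v=np.c_[p,np.ones(len(p))]; T=np.array(d['T']); return T[:3,3],v@T[:3,:3].T
def plane(d,px,z):
    o,v=ray(d,px); return o+v*((z-o[2])/v[:,2])[:,None]
def proj(d,P):
    T=np.array(d['T']); P=(np.array(P,float).reshape(-1,3)-T[:3,3])@T[:3,:3]
    return cv2.projectPoints(P,np.zeros(3),np.zeros(3),K(d),np.array(d['dist'],float))[0].reshape(-1,2)
E
python3 - <<'E'
from station import env; from h import *
for n in('top','scene','wrist'):
    d=grab(env,n,n+'0'); print(n,d['fovy'],np.round(d['T'],2).tolist())
print(env.read_state())
E
```

```text
pics
top 49.624581837225584 [[-0.02, -0.98, 0.18, 307.52], [-1.0, 0.02, 0.01, 20.29], [-0.01, -0.18, -0.98, 1442.0], [0.0, 0.0, 0.0, 1.0]]
scene 45.09107121038209 [[0.83, 0.32, -0.45, 1153.25], [0.55, -0.48, 0.68, -825.83], [0.0, -0.81, -0.58, 776.02], [0.0, 0.0, 0.0, 1.0]]
wrist 67.16643571031692 [[0.24, -0.92, -0.31, 212.87], [-0.97, -0.23, -0.08, -513.33], [-0.0, 0.32, -0.95, 373.43], [0.0, 0.0, 0.0, 1.0]]
{'time_s': 0.15, 'q': array([-1.54329690e+00,  3.81063737e-01,  1.29801941e+00, -4.05702993e-05,
        1.46360706e+00, -2.15246683e-01]), 'qvel': array([ 0.0001951 , -0.00294005, -0.00160046,  0.00041794, -0.00131796,
        0.00029293]), 'effort': array([ 3.42641812e-03, -4.48628283e+01, -2.31343514e+01, -1.01454029e-04,
        3.78696437e-03, -3.80413167e-05]), 'tool_pos': array([ 132.22502005, -533.83923166,  404.26410499]), 'tcp_rot': array([-5.48252155e-04,  9.92642915e-01,  1.21077419e-01,  3.13614116e-05]), 'contact_force': array([-0.70331205,  0.24330502, -0.26278182]), 'wrist_torque': array([-0.0083156 ,  0.01790002, -0.01349295]), 'finger_force': 0.0, 'gripper_width': 85.36181648993914}
```

View pics/top0.png

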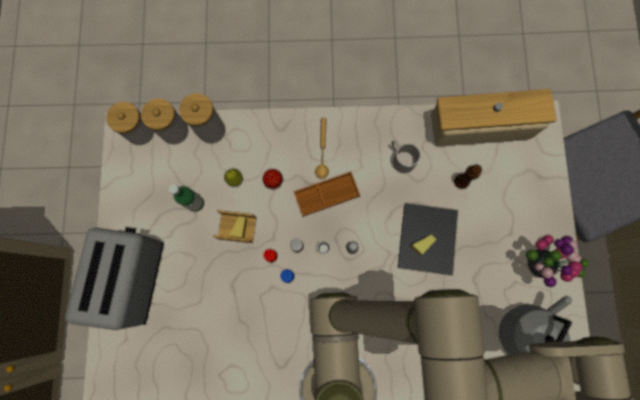

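View pics/scene0.png

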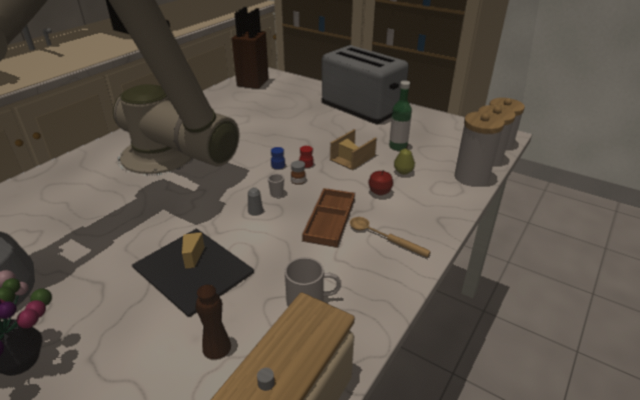

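Top view: wedge_a at (424,245) on the board (428,239), the box at (327,194), and wedge_b in the holder at (238,227). The row runs (297,245), (323,248), (351,247). The red (270,256) and blue (288,276) jars are look-alikes. In the scene view, (298,172) has a steel lid over amber, so it should be the jar; (276,185) is white, so the egg cup; (254,200) is grey and tapered, so the shaker. I'll confirm these in one enlarged crop.

Run:
```python
from h import *
t=load('top0')['img'];s=load('scene0')['img']
a=cv2.resize(s[135:220,230:380],(800,453),interpolation=cv2.INTER_CUBIC)[:300]
a=cv2.resize(s[140:225,230:370],None,fx=3,fy=3,interpolation=cv2.INTER_CUBIC)
b=cv2.resize(t[170:290,210:370],None,fx=2.5,fy=2.5,interpolation=cv2.INTER_CUBIC)
c=cv2.resize(t[195:285,390:470],None,fx=3.3,fy=3.3,interpolation=cv2.INTER_CUBIC)
o=np.zeros((600,800,3),np.uint8)
o[:255,:420]=a;o[260:560,:400]=b;o[260:557,420:684]=c
cv2.imwrite('pics/crop1.png',np.clip(o[:,:,::-1]*1.3,0,255).astype(np.uint8))
d=load('top0');hsv=cv2.cvtColor(d['img'],cv2.COLOR_RGB2HSV)
for n,p in dict(box=(327,194),boxe=(310,200),wa=(424,245),board=(410,225),wb=(238,227),wb2=(237,235),hold=(222,240),jar=(297,245),egg=(323,248),sh=(351,247),table=(300,300)).items(): print(n,hsv[p[1],p[0]])
```

```text
box [ 14 211 109]
boxe [ 14 204 110]
wa [ 29 130 163]
board [70 12 63]
wb [ 25 143 164]
wb2 [ 25 144 156]
hold [ 19  59 130]
jar [ 30  13 136]
egg [ 37  20 164]
sh [ 26  14 126]
table [ 20  40 160]
```

View pics/crop1.png

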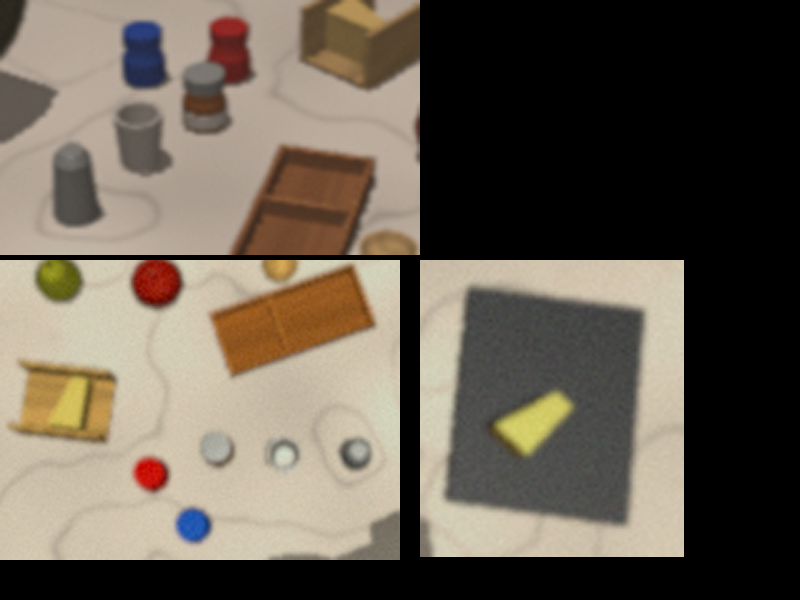

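The crop confirms it: the jar (amber, steel lid) is at top (297,245), the egg cup is the hollow white one at (323,248), and the shaker is the domed steel one at (351,247). The box's divider sits left of centre, so the short compartment is on the left (+y). Next I'll measure them.

```bash
cat >> h.py <<'E'
def blob(m,near):
    n,l,s,c=cv2.connectedComponentsWithStats(m.astype(np.uint8))
    k=[i for i in range(1,n) if s[i,4]>25]; i=min(k,key=lambda i:np.hypot(*(c[i]-near)))
    return (l==i).astype(np.uint8)
def cont(m):
    return max(cv2.findContours(m,cv2.RETR_EXTERNAL,cv2.CHAIN_APPROX_NONE)[0],key=cv2.contourArea).reshape(-1,2)
def rect(P):
    (c,(w,h),a)=cv2.minAreaRect(P[:,:2].astype(np.float32)); B=cv2.boxPoints((c,(w,h),a)); return np.array(c),(w,h),a,B
def wedge(P):
    # top outline points in mm -> pose of wedge (centre x,y; yaw of thick->thin axis), from the 4-gon
    h=cv2.convexHull(P[:,:2].astype(np.float32)); q=cv2.approxPolyN(h,4,ensure_convex=True).reshape(-1,2)
    L=[np.linalg.norm(q[(i+1)%4]-q[i]) for i in range(4)]
    pr=[(i,(i+2)%4) for i in (0,1)]; i,j=min(pr,key=lambda p:L[p[0]]+L[p[1]])
    tk,tn=(i,j) if L[i]>L[j] else (j,i)
    e=lambda k:(q[k],q[(k+1)%4])
    d=e(tk)[1]-e(tk)[0]; n=np.array([d[1],-d[0]])/np.hypot(*d)
    if n@(np.mean(e(tn),0)-np.mean(e(tk),0))<0:n=-n
    return q,L,np.mean(e(tk),0),np.mean(e(tn),0),n
E
python3 - <<'E'
from h import *
d=load('top0');im=cv2.cvtColor(d['img'],cv2.COLOR_RGB2HSV);H,S,V=[im[:,:,i].astype(int) for i in range(3)]
m=blob((H<18)&(S>165)&(V<200),(327,194));c,wh,a,B=rect(plane(d,cont(m),24));print('box',c,wh,a,B.round(1).tolist())
m=blob((S<45)&(V<85),(428,225));c,wh,a,B=rect(plane(d,cont(m),12));print('board',c,wh,B.round(1).tolist())
for n,p,z in(('wa',(424,245),58),('wb',(238,227),52)):
    m=blob((H>20)&(H<36)&(S>105)&(V>135),p);P=plane(d,cont(m),z);q,L,tk,tn,nn=wedge(P)
    print(n,m.sum(),q.round(1).tolist(),np.round(L,1),tk.round(1),tn.round(1),nn.round(3))
for n,p,z in(('jar',(297,245),58),('egg',(323,247),55),('sh',(351,247),55),('red',(270,256),58),('blue',(288,276),58),('apple',(272,178),40),('pear',(233,177),50),('mill',(475,170),170)):
    print(n,plane(d,[p],z).round(0))
# holder corners rough, base corners
m=blob((H>12)&(H<24)&(S>75)&(V>90),(222,238));c,wh,a,B=rect(plane(d,cont(m),30));print('holder',c,wh,B.round().tolist())
E
```

```text
box [624.87188721  19.34796906] (83.2339859008789, 198.23748779296875) 18.388587951660156 [[554.0999755859375, 100.30000305175781], [616.5999755859375, -87.80000305175781], [695.5999755859375, -61.599998474121094], [633.0999755859375, 126.5]]
board [ 468.2414856  -310.74993896] (176.29888916015625, 215.27203369140625) [[347.79998779296875, -380.29998779296875], [560.2000122070312, -415.20001220703125], [588.7000122070312, -241.1999969482422], [376.29998779296875, -206.3000030517578]]
wa 170 [[444.0, -253.89999389648438], [417.3999938964844, -278.1000061035156], [461.6000061035156, -326.0], [470.29998779296875, -310.20001220703125]] [36.  65.2 18.1 62.2] [ 430.7 -266. ] [ 465.9 -318.1] [ 0.674 -0.738]
wb 196 [[546.9000244140625, 312.1000061035156], [489.5, 344.70001220703125], [482.79998779296875, 300.1000061035156], [546.4000244140625, 289.3999938964844]] [66.1 45.1 64.5 22.7] [486.1 322.4] [546.7 300.7] [ 0.989 -0.148]
jar [[450. 118.  58.]]
egg [[442.  35.  55.]]
sh [[440. -55.  55.]]
red [[417. 204.  58.]]
blue [[353. 147.  58.]]
apple [[679. 200.  40.]]
pear [[683. 329.  50.]]
mill [[ 653. -430.  170.]]
holder [520.88513184 324.18725586] (132.11111450195312, 96.74683380126953) [[463.0, 266.0], [559.0, 252.0], [579.0, 382.0], [483.0, 397.0]]
```

```bash
cat >> h.py <<'E'
def psi(s):
    w,x,y,z=s['tcp_rot']; return np.degrees(2*np.arctan2(y,x))
def plan(env,legs):
    # legs: (x,y,z,psi) ; each: turn in place first, then shift; prints rows needed
    s=env.read_state(); p=np.array(s['tool_pos']); a=psi(s)
    print('t',round(s['time_s'],2),'at',p.round(1),'psi',round(a,1),'q1,q6',np.degrees(s['q'][[0,5]]).round(),'w',round(s['gripper_width'],1),'F',np.round(s['contact_force'],1))
    for x,y,z,b in legs:
        r=(b-a+180)%360-180
        if r: print('  az total %.1f : %d rows of %.2f'%(-r,np.ceil(abs(r)/7.1),-r/np.ceil(abs(r)/7.1)))
        a=b;t=np.radians(b);D=np.array([x,y,z])-p;p=np.array([x,y,z],float)
        v=np.array([D@[np.cos(t),np.sin(t),0],D@[np.sin(t),-np.cos(t),0],-D[2]])
        n=max(1,np.ceil(np.linalg.norm(v)/40)); print('  shift',v.round(1),': %d rows of'%n,(v/n).round(1))
E
python3 - <<'E'
from station import env; from h import *
plan(env,[(448,-292,330,42.7)])
E
```

```text
t 0.15 at [ 132.2 -533.8  404.3] psi 13.9 q1,q6 [-88. -12.] w 85.4 F [-0.7  0.2 -0.3]
  az total -28.8 : 5 rows of -5.76
  shift [396.1  36.4  74.3] : 11 rows of [36.   3.3  6.8]
```

Emit:
{"method": "apply_moves", "body": {
  "targets": [
    [100,0,0,0,0,0,-5.76],
    [100,0,0,0,0,0,-5.76],
    [100,0,0,0,0,0,-5.76],
    [100,0,0,0,0,0,-5.76],
    [100,0,0,0,0,0,-5.76],
    [100,36,3.3,6.8,0,0,0],
    [100,36,3.3,6.8,0,0,0],
    [100,36,3.3,6.8,0,0,0],
    [100,36,3.3,6.8,0,0,0],
    [100,36,3.3,6.8,0,0,0]
  ]
}}

```text
time_s: 0.98
tool_pos: [276.7, -422.6, 370.3]
tcp_rot: [-0.0, 0.931, 0.364, 0.0]
contact_force: [0.7, -1.5, -0.4]
gripper_width: 85.5
finger_force: 0.0
```

Emit:
{"method": "apply_moves", "body": {
  "targets": [
    [100,36,3.3,6.8,0,0,0],
    [100,36,3.3,6.8,0,0,0],
    [100,36,3.3,6.8,0,0,0],
    [100,36,3.3,6.8,0,0,0],
    [100,36,3.3,6.8,0,0,0],
    [100,36,3.3,6.8,0,0,0],
    [100,0,0,0,0,0,0],
    [100,0,0,0,0,0,0]
  ]
}}

```text
time_s: 1.65
tool_pos: [448.8, -290.7, 329.3]
tcp_rot: [-0.001, 0.931, 0.366, -0.0]
contact_force: [0.3, 0.0, 0.1]
gripper_width: 85.5
finger_force: 0.0
```

Run:
```python
from station import env; from h import *
d=grab(env,'wrist','w1'); plan(env,[])
im=cv2.cvtColor(d['img'],cv2.COLOR_RGB2HSV);H,S,V=[im[:,:,i].astype(int) for i in range(3)]
c=proj(d,[[448,-292,58]])[0];print(c,im[int(c[1]),int(c[0])])
m=blob((H>20)&(H<36)&(S>90),c);print(m.sum(),np.percentile(V[m>0],[5,25,50,75,95]))
```

```text
t 1.7 at [ 448.1 -291.6  329.6] psi 42.8 q1,q6 [-46.   1.] w 85.3 F [-0.5 -0.5  0.4]
[323.07958047 209.24068613] [ 20 121 112]Traceback (most recent call last):
  File "<stdin>", line 5, in <module>
  File "h.py", line 18, in blob
    k=[i for i in range(1,n) if s[i,4]>25]; i=min(k,key=lambda i:np.hypot(*(c[i]-near)))
                                              ~~~^^^^^^^^^^^^^^^^^^^^^^^^^^^^^^^^^^^^^^^
ValueError: min() iterable argument is empty
```

View pics/w1.png

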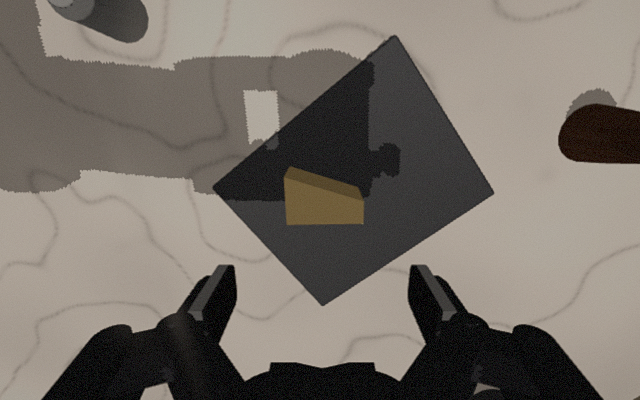

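The wrist view shows wedge_a's bright top face at about (286-364, 177-224), with its shaded slanted side above it. Board corners are at (213,187), (395,36), (493,193) and (323,305).

```bash
cat >> h.py <<'E'
def wpose(d,near,z,vmin):
    im=cv2.cvtColor(d['img'],cv2.COLOR_RGB2HSV);H,S,V=[im[:,:,i].astype(int) for i in range(3)]
    a=(H>12)&(H<36)&(S>80); m=blob(a&(V>vmin),near)
    m=cv2.morphologyEx(m,cv2.MORPH_OPEN,np.ones((3,3),np.uint8))
    C=cont(m); q,L,tk,tn,n=wedge(plane(d,C,z))
    t=np.array([-n[1],n[0]])
    # straight edge direction: the right-hand corners
    i=[k for k in np.argsort(q@n)]; rk=min(i[:2],key=lambda k:q[k]@t); rn=min(i[2:],key=lambda k:q[k]@t)
    e=q[rn]-q[rk]; yaw=np.degrees(np.arctan2(e[1],e[0])); x=e/np.hypot(*e); y=np.array([-x[1],x[0]])
    org=(q[rk]+q[rn])/2+15*y
    print('V',np.percentile(V[blob(a,near)>0],[5,25,50,75,95]),'px',m.sum(),'L',np.round(L,1),'q',q.round(1).tolist(),'\n org',org.round(1),'yaw',round(yaw,1),'end normal',np.degrees(np.arctan2(n[1],n[0])).round(1)); return org,yaw
E
python3 - <<'E'
from h import *
d=load('w1'); im=cv2.cvtColor(d['img'],cv2.COLOR_RGB2HSV)
print(im[210,320],im[180,330])
wpose(d,(323,208),58,95)
b=plane(d,[(213,187),(395,36),(493,193),(323,305)],12);print(b.round(1),b.mean(0))
E
```

```text
[ 21 117 113] [ 18 119  90]
V [ 83.  91. 111. 113. 116.] px 2707 L [65.4 20.  69.3 41.9] q [[416.29998779296875, -277.79998779296875], [461.6000061035156, -325.0], [476.70001220703125, -311.79998779296875], [446.79998779296875, -249.1999969482422]] 
 org [ 449.7 -291. ] yaw -46.1 end normal -46.9
[[ 379.3 -208.    12. ]
 [ 590.9 -241.9   12. ]
 [ 563.4 -414.8   12. ]
 [ 352.1 -381.5   12. ]] [ 471.4408892  -311.51140694   12.        ]
```

Run:
```python
from station import env; from h import *
plan(env,[(446.1,-294.5,203,43.6),(446,-294.5,323,43.6),(641,-28,380,108.4)])
```

```text
t 1.7 at [ 448.1 -291.6  329.6] psi 42.8 q1,q6 [-46.   1.] w 85.3 F [-0.5 -0.5  0.4]
  az total -0.8 : 1 rows of -0.81
  shift [ -3.4   0.7 126.6] : 4 rows of [-0.9  0.2 31.7]
  shift [-1.0e-01 -1.0e-01 -1.2e+02] : 4 rows of [ -0.  -0. -30.]
  az total -64.8 : 10 rows of -6.48
  shift [191.3 269.2 -57. ] : 9 rows of [21.3 29.9 -6.3]
```

Emit:
{"method": "apply_moves", "body": {
  "targets": [
    [100,-3.4,0.7,30,0,0,-0.8],
    [100,0,0,35,0,0,0],
    [100,0,0,32,0,0,0],
    [100,0,0,20,0,0,0],
    [100,0,0,9.6,0,0,0],
    [100,0,0,0,0,0,0],
    [60,0,0,0,0,0,0],
    [60,0,0,0,0,0,0],
    [60,0,0,0,0,0,0],
    [60,0,0,0,0,0,0]
  ],
  "grip_force": 40
}}

```text
time_s: 2.53
tool_pos: [445.9, -295.1, 205.0]
tcp_rot: [0.002, 0.929, 0.371, 0.0]
contact_force: [-1.9, -2.4, 8.0]
gripper_width: 64.9
finger_force: 45.6
```

Emit:
{"method": "apply_moves", "body": {
  "targets": [
    [60,0,0,-10,0,0,0],
    [60,0,0,-30,0,0,0],
    [60,0,0,-40,0,0,0],
    [60,0,0,-40,0,0,-6.48],
    [60,0,0,0,0,0,-6.48],
    [60,0,0,0,0,0,-6.48],
    [60,0,0,0,0,0,-6.48],
    [60,0,0,0,0,0,-6.48],
    [60,0,0,0,0,0,-6.48],
    [60,0,0,0,0,0,-6.48]
  ]
}}

```text
time_s: 3.37
tool_pos: [445.6, -294.4, 324.4]
tcp_rot: [0.0, 0.712, 0.702, 0.0]
contact_force: [-0.3, 1.0, -0.9]
gripper_width: 65.0
finger_force: 45.2
```

Emit:
{"method": "apply_moves", "body": {
  "targets": [
    [60,21.3,29.9,-6.3,0,0,-6.48],
    [60,21.3,29.9,-6.3,0,0,-6.48],
    [60,21.3,29.9,-6.3,0,0,-6.48],
    [60,21.3,29.9,-6.3,0,0,0],
    [60,21.3,29.9,-6.3,0,0,0],
    [60,21.3,29.9,-6.3,0,0,0],
    [60,21.3,29.9,-6.3,0,0,0],
    [60,21.3,29.9,-6.3,0,0,0],
    [60,21.3,29.9,-6.3,0,0,0],
    [60,0,0,0,0,0,0]
  ]
}}

```text
time_s: 4.2
tool_pos: [660.8, -40.0, 382.0]
tcp_rot: [0.001, 0.583, 0.812, 0.002]
contact_force: [-0.3, -0.1, -0.9]
gripper_width: 64.9
finger_force: 45.3
```

Run:
```python
from station import env; from h import *
plan(env,[]);d=grab(env,'wrist','w2'); plan(env,[])
im=cv2.cvtColor(d['img'],cv2.COLOR_RGB2HSV)
print(proj(d,[(625,19,24),(606,77,6)]))
```

```text
t 4.2 at [660.8 -40.  382. ] psi 108.6 q1,q6 [-14. -32.] w 64.9 F [-0.3 -0.1 -0.9]
t 4.25 at [659.7 -42.3 381.2] psi 108.6 q1,q6 [-14. -32.] w 64.8 F [-0.7 -0.6 -0.3]
[[305.72333922 119.52118443]
 [306.05799544  57.57373977]]
```

View pics/w2.png

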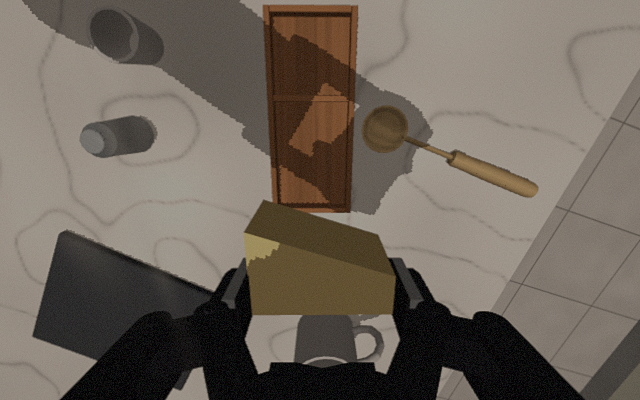

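The wrist view shows the whole box, with rim corners at about (263,5), (357,5), (350,212) and (277,212) and the divider near row 98. The held wedge is level in the fingers. The shaker's dome is at (92,140) and the egg cup is at (115,35).

Run:
```python
from station import env; from h import *
d=load('w2');im=cv2.cvtColor(d['img'],cv2.COLOR_RGB2HSV);H,S,V=[im[:,:,i].astype(int) for i in range(3)]
print(im[60,300],im[150,340],im[5,310],im[250,320],im[128,380],im[180,250])
m=blob((H<16)&(S>125),(310,110)); m[:, :]=cv2.morphologyEx(m,cv2.MORPH_CLOSE,np.ones((5,5),np.uint8))
c,wh,a,B=rect(plane(d,cont(m),24));print(c,wh,a,B.round(1).tolist(),cont(m).min(0),cont(m).max(0))
P=plane(d,[(263,5),(357,5),(350,212),(277,212)],24);print(P.round(1),P.mean(0))
print('divider',plane(d,[(274,98),(354,98)],24).round(1))
# shaker dome top estimate z=70 and its foot direction
print('sh',plane(d,[(92,140)],70),'wedge bottom plane check')
```

```text
[ 12 176  58] [ 17 175  67] [ 11 135 125] [ 18 121  74] [ 17 119 101] [ 14  34 152]
[629.86608887  20.87361908] (88.69628143310547, 206.25537109375) 18.357872009277344 [[555.2999877929688, 104.80000305175781], [620.2999877929688, -91.0], [704.4000244140625, -63.0], [639.5, 132.6999969482422]] [263   5] [357 212]
[[555.7 104.6  24. ]
 [639.1 132.9  24. ]
 [704.8 -62.7  24. ]
 [624.8 -89.6  24. ]] [631.10025889  21.29772701  24.        ]
divider [[587.8  28.8  24. ]
 [665.4  55.   24. ]]
sh [[446.15687484 -57.88837916  70.        ]] wedge bottom plane check
```

Run:
```python
from station import env; from h import *
plan(env,[(617.8,55.8,250,108.4),(617.8,55.8,203,108.4)])
```

```text
t 4.25 at [659.7 -42.3 381.2] psi 108.6 q1,q6 [-14. -32.] w 64.8 F [-0.7 -0.6 -0.3]
  az total 0.2 : 1 rows of 0.16
  shift [106.3  -8.8 131.2] : 5 rows of [21.3 -1.8 26.2]
  shift [ 0.  0. 47.] : 2 rows of [ 0.   0.  23.5]
```

Emit:
{"method": "apply_moves", "body": {
  "targets": [
    [60,21.3,-1.8,26.2,0,0,0.2],
    [60,21.3,-1.8,26.2,0,0,0],
    [60,21.3,-1.8,26.2,0,0,0],
    [60,21.3,-1.8,26.2,0,0,0],
    [60,21.3,-1.8,26.2,0,0,0],
    [60,0,0,0,0,0,0],
    [60,0,0,12,0,0,0],
    [60,0,0,12,0,0,0],
    [60,0,0,0,0,0,0],
    [60,0,0,0,0,0,0]
  ]
}}

```text
time_s: 5.08
tool_pos: [617.2, 52.2, 225.6]
tcp_rot: [-0.0, 0.587, 0.809, -0.0]
contact_force: [-0.2, -0.2, -1.0]
gripper_width: 65.4
finger_force: 45.3
```

Run:
```python
from station import env; from h import *
plan(env,[(617.8,55.8,200,108.4)])
```

```text
t 5.08 at [617.2  52.2 225.6] psi 108.1 q1,q6 [ -6. -24.] w 65.4 F [-0.2 -0.2 -1. ]
  az total -0.3 : 1 rows of -0.34
  shift [ 3.3  1.7 25.6] : 1 rows of [ 3.3  1.7 25.6]
```

Emit:
{"method": "apply_moves", "body": {
  "targets": [
    [60,3.3,1.7,8,0,0,-0.3],
    [60,0,0,8,0,0,0],
    [60,0,0,4,0,0,0],
    [60,0,0,2,0,0,0],
    [60,0,0,0,0,0,0]
  ]
}}

```text
time_s: 5.5
tool_pos: [617.8, 56.7, 202.4]
tcp_rot: [-0.0, 0.585, 0.811, -0.0]
contact_force: [-0.5, -0.2, -1.3]
gripper_width: 65.4
finger_force: 45.3
```

Emit:
{"method": "apply_moves", "body": {
  "targets": [
    [60,0,0,1.5,0,0,0],
    [60,0,0,1.5,0,0,0],
    [60,0,0,0,0,0,0]
  ]
}}

```text
time_s: 5.75
tool_pos: [617.8, 56.7, 199.9]
tcp_rot: [-0.0, 0.585, 0.811, -0.0]
contact_force: [0.2, -0.4, -0.4]
gripper_width: 65.0
finger_force: 45.3
```

Emit:
{"method": "apply_moves", "body": {
  "targets": [
    [60,0,0,1,0,0,0],
    [60,0,0,0.5,0,0,0],
    [60,0,0,0,0,0,0]
  ]
}}

```text
time_s: 6.0
tool_pos: [617.8, 56.7, 199.1]
tcp_rot: [0.0, 0.585, 0.811, 0.0]
contact_force: [-1.7, 0.5, 2.9]
gripper_width: 65.2
finger_force: 45.8
```

Emit:
{"method": "apply_moves", "body": {
  "targets": [
    [60,0,0,1,0,0,0],
    [60,0,0,0,0,0,0]
  ]
}}

```text
time_s: 6.17
tool_pos: [617.8, 56.7, 199.0]
tcp_rot: [0.001, 0.585, 0.811, 0.0]
contact_force: [-4.7, -0.6, 12.5]
gripper_width: 65.2
finger_force: 46.9
```

Contact on the floor came at 199, as computed. Releasing and lifting now.

Emit:
{"method": "apply_moves", "body": {
  "targets": [
    [75,0,0,-1,0,0,0],
    [90,0,0,0,0,0,0],
    [100,0,0,0,0,0,0],
    [100,0,0,0,0,0,0],
    [100,0,0,-10,0,0,0],
    [100,0,0,-30,0,0,0],
    [100,0,0,-40,0,0,0],
    [100,-30,0,-40,0,0,0],
    [100,-20,0,-20,0,0,0],
    [100,0,0,0,0,0,0]
  ]
}}

```text
time_s: 7.0
tool_pos: [633.0, 11.3, 337.7]
tcp_rot: [0.005, 0.586, 0.81, 0.002]
contact_force: [0.8, -0.7, 0.8]
gripper_width: 85.4
finger_force: 0.0
```

Run:
```python
from station import env; from h import *
d=grab(env,'wrist','w3'); plan(env,[(517,305,380,161.8)])
im=cv2.cvtColor(d['img'],cv2.COLOR_RGB2HSV);H,S,V=[im[:,:,i].astype(int) for i in range(3)]
c=proj(d,[(616,60,52)])[0];print(c,im[int(c[1]),int(c[0])])
try: 
  o,y=wpose(d,c,52,np.median(V[int(c[1])-3:int(c[1])+3,int(c[0])-3:int(c[0])+3])-12)
  t=np.radians(18.4);D=o-[629.5,20.7];print('box frame',D@[np.cos(t),np.sin(t)],D@[-np.sin(t),np.cos(t)])
except Exception as e: print(e)
m=blob((H<16)&(S>125),proj(d,[(640,-10,6)])[0]);c,wh,a,B=rect(plane(d,cont(m),24));print(c,wh,a,B.round(1).tolist(),cont(m).min(0),cont(m).max(0))
```

```text
t 7.05 at [632.3  12.6 334.7] psi 108.3 q1,q6 [-10. -28.] w 85.6 F [-0.1  1.2 -1.1]
  az total -53.5 : 8 rows of -6.69
  shift [200.8 241.7 -45.3] : 8 rows of [25.1 30.2 -5.7]
[317.32015785 141.57955325] [ 26  87 149]
V [ 48.  60.  91. 108. 150.] px 1584 L [34.8 31.5 42.7 38.9] q [[589.9000244140625, 37.900001525878906], [622.9000244140625, 48.70000076293945], [637.0999755859375, 76.80000305175781], [594.4000244140625, 76.5]] 
 org [601.7  57.6] yaw 18.2 end normal -6.7
box frame -14.705343461845136 43.72908682515663
[629.75238037  21.07925415] (88.75369262695312, 206.25387573242188) 18.35708236694336 [[555.2000122070312, 105.0], [620.0999755859375, -90.80000305175781], [704.2999877929688, -62.79999923706055], [639.4000244140625, 132.89999389648438]] [267  64] [369 274]
```

View pics/w3.png

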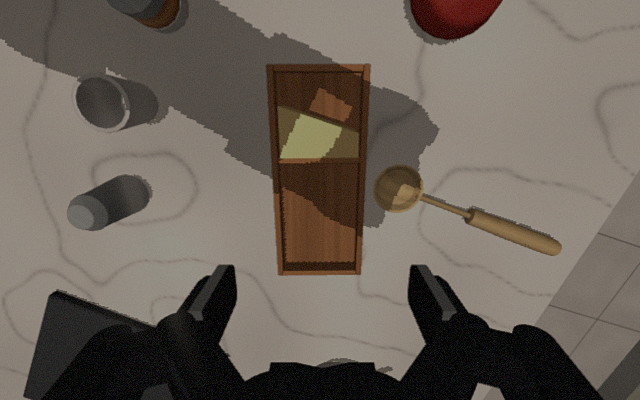

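Wedge_a lies flat in the short compartment with its thick end on the left (corners about (279,106), (281,162), (360,160), (360,130)). I'll check it by those corners and move on to wedge_b.

Run:
```python
from h import *
d=load('w3');P=plane(d,[(279,106),(281,162),(360,160),(360,130)],52)[:,:2]-[629.8,21]
t=np.radians(18.4);R=np.array([[np.cos(t),np.sin(t)],[-np.sin(t),np.cos(t)]]);print((P@R.T).round(1))
```

```text
[[-31.3  69.6]
 [-31.8  24.3]
 [ 35.4  25.8]
 [ 34.4  50.7]]
```

Emit:
{"method": "apply_moves", "body": {
  "targets": [
    [100,0,0,0,0,0,-6.7],
    [100,0,0,0,0,0,-6.7],
    [100,0,0,0,0,0,-6.7],
    [100,0,0,0,0,0,-6.7],
    [100,0,0,0,0,0,-6.7],
    [100,0,0,0,0,0,-6.7],
    [100,0,0,0,0,0,-6.7],
    [100,0,0,0,0,0,-6.6],
    [100,25.1,30.2,-5.7,0,0,0],
    [100,25.1,30.2,-5.7,0,0,0]
  ]
}}

```text
time_s: 7.88
tool_pos: [602.6, 87.2, 341.5]
tcp_rot: [-0.002, 0.158, 0.987, -0.0]
contact_force: [-0.1, 0.4, 0.2]
gripper_width: 85.5
finger_force: 0.0
```

Emit:
{"method": "apply_moves", "body": {
  "targets": [
    [100,25.1,30.2,-5.7,0,0,0],
    [100,25.1,30.2,-5.7,0,0,0],
    [100,25.1,30.2,-5.7,0,0,0],
    [100,25.1,30.2,-5.7,0,0,0],
    [100,25.1,30.2,-5.7,0,0,0],
    [100,25.1,30.2,-5.7,0,0,0],
    [100,0,0,0,0,0,0],
    [100,0,0,0,0,0,0]
  ]
}}

```text
time_s: 8.55
tool_pos: [514.7, 308.1, 376.7]
tcp_rot: [-0.001, 0.155, 0.988, -0.0]
contact_force: [1.2, -0.9, -0.4]
gripper_width: 85.3
finger_force: 0.0
```

Run:
```python
from station import env; from h import *
d=grab(env,'wrist','w4'); plan(env,[])
im=cv2.cvtColor(d['img'],cv2.COLOR_RGB2HSV);H,S,V=[im[:,:,i].astype(int) for i in range(3)]
c=proj(d,[(514,313,52)])[0];print(c,im[int(c[1]),int(c[0])])
```

```text
t 8.6 at [515.5 306.8 376.5] psi 162.0 q1,q6 [ 19. -53.] w 85.4 F [ 0.5  0.  -1.3]
[325.85935745 188.11965185] [ 22 114 128]
```

View pics/w4.png

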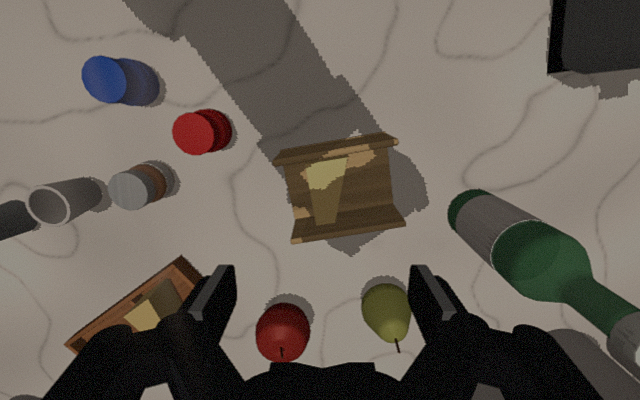

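The holder is at (340,185) and wedge_b's partly shaded top runs from its thick end (about (303-349,160)) to its thin end (about (314-337,224)). The jar is at (128,188), with the red and blue look-alikes apart from it. I'll get the wedge corners numerically by saturation.

Run:
```python
from h import *
d=load('w4');im=cv2.cvtColor(d['img'],cv2.COLOR_RGB2HSV).astype(int)
g=cv2.GaussianBlur(d['img'],(3,3),0);lab=cv2.cvtColor(g,cv2.COLOR_RGB2HSV).astype(int)
for r in (155,160,165,175,190,200,210,218,224,228): print(r,' '.join('%d/%d/%d'%tuple(lab[r,c]) for c in range(296,360,4)))
print(proj(d,[(493,344,52),(486,300,52),(550,289,52),(550,312,52)]).round())
```

```text
155 18/127/66 18/124/72 17/118/78 18/126/79 16/124/80 18/124/80 17/123/79 17/118/121 17/112/132 17/118/119 18/119/109 18/130/86 19/131/78 17/117/111 18/112/139 18/114/139
160 17/129/77 17/121/76 17/131/70 18/128/68 18/124/66 19/131/68 19/127/84 21/118/91 23/107/112 24/101/136 24/100/148 24/96/151 24/99/152 18/111/129 17/112/141 17/111/140
165 17/124/76 17/123/79 18/120/81 19/125/92 24/96/148 24/96/151 24/96/151 24/97/150 24/98/151 24/99/150 24/99/149 23/98/151 23/99/147 18/113/142 18/114/141 17/114/143
175 18/123/81 18/115/95 17/113/142 24/96/151 24/99/149 24/99/150 24/97/150 23/100/151 23/101/149 23/99/150 23/101/151 23/102/142 19/120/91 18/126/75 18/126/71 17/122/73
190 17/123/81 18/121/82 17/118/82 17/123/79 20/126/93 19/123/95 20/122/96 19/126/95 19/126/93 19/123/93 19/127/94 19/127/90 17/122/75 16/124/76 18/124/76 16/121/74
200 17/126/71 15/117/72 18/122/71 17/124/70 18/127/88 19/129/93 19/129/93 20/130/92 20/126/93 19/129/93 20/127/92 17/119/73 16/127/70 15/120/70 17/129/71 17/129/71
210 18/117/131 18/114/134 18/114/137 18/125/86 17/120/81 20/126/93 19/127/94 19/129/93 20/126/93 19/130/92 19/125/92 17/121/78 17/129/77 17/119/73 17/124/68 16/130/61
218 17/113/122 17/121/99 17/123/79 17/126/65 16/121/59 19/132/91 20/125/94 19/119/94 19/125/94 20/126/93 19/135/72 16/113/63 17/128/64 16/125/63 16/124/64 16/122/65
224 17/126/67 16/120/70 16/120/70 18/136/62 16/118/65 18/123/83 19/127/86 17/126/77 17/120/70 16/122/65 18/121/61 17/128/64 17/124/64 17/126/65 16/128/64 16/125/63
228 16/120/66 17/120/66 18/123/62 18/130/61 16/127/62 17/123/62 17/130/61 17/121/63 18/125/63 17/134/63 17/134/61 16/128/60 16/134/59 16/123/62 18/138/63 17/122/69
[[350. 159.]
 [305. 166.]
 [314. 226.]
 [335. 220.]]
```

Run:
```python
from h import *
d=load('w4');g=cv2.GaussianBlur(d['img'],(3,3),0);im=cv2.cvtColor(g,cv2.COLOR_RGB2HSV).astype(int);H,V=im[:,:,0],im[:,:,2]
m=(((H>=21)&(V>95))|((V>=86)&(V<=103)&(H>=18))).astype(np.uint8)
m=cv2.morphologyEx(cv2.morphologyEx(m,cv2.MORPH_CLOSE,np.ones((5,5),np.uint8)),cv2.MORPH_OPEN,np.ones((9,9),np.uint8))
m=blob(m,(326,188));C=cont(m);q,L,tk,tn,n=wedge(plane(d,C,52));print(m.sum(),proj(d,np.c_[q,[52]*4]).round(),q.round(1).tolist(),np.round(L,1),n)
# by hand-read edges
E=dict(slant=[(346,162),(343,175),(341.5,188),(339,200),(337.5,210),(335.5,218)],straight=[(307,170),(307.5,175),(310.5,190),(312,200),(313.5,208),(315,220)],thin=[(316,224.5),(332,221)],thick=[(344,157.5),(312,163)])
for k,v in E.items():
    P=plane(d,v,52)[:,:2];a=cv2.fitLine(P.astype(np.float32),cv2.DIST_L2,0,.01,.01).ravel();print(k,np.degrees(np.arctan2(a[1],a[0])).round(1),P.mean(0).round(1),P[[0,-1]].round(1).tolist())
```

```text
1985 [[303. 165.]
 [315. 224.]
 [334. 222.]
 [351. 149.]] [[484.6000061035156, 299.1000061035156], [548.0999755859375, 290.5], [551.7000122070312, 310.3999938964844], [484.0, 347.79998779296875]] [64.1 20.2 77.3 48.7] [0.9999337  0.01151536]
slant -26.5 [523.  325.6] [[494.7, 339.9], [547.9, 312.8]]
straight -9.4 [515.4 296.7] [[490.6, 300.8], [543.5, 291.7]]
thin 85.4 [549.3 299.7] [[548.6, 291.1], [550.0, 308.3]]
thick 82.0 [487.7 323.5] [[489.9, 339.3], [485.4, 307.8]]
```

Run:
```python
from station import env; from h import *
plan(env,[(522.7,311,187,162.2),(522.7,311,330,162.2),(468,-311,330,162.2)])
```

```text
t 8.6 at [515.5 306.8 376.5] psi 162.0 q1,q6 [ 19. -53.] w 85.4 F [ 0.5  0.  -1.3]
  az total -0.2 : 1 rows of -0.18
  shift [ -5.6   6.2 189.5] : 5 rows of [-1.1  1.2 37.9]
  shift [   0.    0. -143.] : 4 rows of [  0.    0.  -35.8]
  shift [-138.1 -608.9   -0. ] : 16 rows of [ -8.6 -38.1  -0. ]
```

Emit:
{"method": "apply_moves", "body": {
  "targets": [
    [100,-5.6,6.2,30,0,0,-0.2],
    [100,0,0,38,0,0,0],
    [100,0,0,38,0,0,0],
    [100,0,0,0,0,0,0],
    [100,0,0,35,0,0,0],
    [100,0,0,28,0,0,0],
    [100,0,0,14,0,0,0],
    [100,0,0,6.5,0,0,0],
    [100,0,0,0,0,0,0]
  ]
}}

```text
time_s: 9.35
tool_pos: [523.9, 309.5, 187.9]
tcp_rot: [-0.001, 0.156, 0.988, -0.0]
contact_force: [1.2, -0.7, -0.4]
gripper_width: 85.7
finger_force: 0.0
```

Emit:
{"method": "apply_moves", "body": {
  "targets": [
    [15,0,0,0,0,0,0],
    [15,0,0,0,0,0,0],
    [15,0,0,0,0,0,0],
    [15,0,0,0,0,0,0],
    [15,0,0,0,0,0,0],
    [15,0,0,0,0,0,0],
    [15,0,0,0,0,0,0]
  ],
  "grip_force": 50
}}

```text
time_s: 9.93
tool_pos: [523.5, 310.2, 189.1]
tcp_rot: [0.001, 0.155, 0.988, 0.0]
contact_force: [-0.7, -1.3, 5.7]
gripper_width: 30.8
finger_force: 48.5
```

Emit:
{"method": "apply_moves", "body": {
  "targets": [
    [15,0,0,-3,0,0,0],
    [15,0,0,-5,0,0,0],
    [15,0,0,-10,0,0,0],
    [15,0,0,0,0,0,0]
  ]
}}

```text
time_s: 10.27
tool_pos: [523.8, 310.4, 208.1]
tcp_rot: [0.001, 0.155, 0.988, 0.001]
contact_force: [0.1, 1.2, -1.4]
gripper_width: 30.9
finger_force: 48.8
```

Emit:
{"method": "apply_moves", "body": {
  "targets": [
    [15,0,0,-30,0,0,0],
    [15,0,0,-40,0,0,0],
    [15,0,0,-40,0,0,0],
    [15,0,-15,-12,0,0,0],
    [15,-5,-25,0,0,0,0],
    [15,-9,-38,0,0,0,0],
    [15,-9,-38,0,0,0,0],
    [15,-9,-38,0,0,0,0],
    [15,-9,-38,0,0,0,0],
    [15,-9,-38,0,0,0,0]
  ]
}}

```text
time_s: 11.1
tool_pos: [499.7, 74.3, 328.3]
tcp_rot: [0.0, 0.155, 0.988, 0.0]
contact_force: [1.1, -1.8, -1.7]
gripper_width: 30.8
finger_force: 49.3
```

Emit:
{"method": "apply_moves", "body": {
  "targets": [
    [15,-9,-38,0,0,0,0],
    [15,-9,-38,0,0,0,0],
    [15,-9,-38,0,0,0,0],
    [15,-9,-38,0,0,0,0],
    [15,-9,-38,0,0,0,0],
    [15,-9,-38,0,0,0,0],
    [15,-9,-38,0,0,0,0],
    [15,-9,-38,0,0,0,0],
    [15,-9,-38,0,0,0,0],
    [15,-7,-38,0,0,0,0]
  ]
}}

```text
time_s: 11.93
tool_pos: [466.9, -314.7, 328.3]
tcp_rot: [0.0, 0.156, 0.988, -0.0]
contact_force: [1.0, -0.0, -0.4]
gripper_width: 31.4
finger_force: 49.3
```

Run:
```python
from station import env; from h import *
plan(env,[(468,-311,330,162.2),(468,-311,200,162.2)])
```

```text
t 11.93 at [ 466.9 -314.7  328.3] psi 162.1 q1,q6 [ -46. -118.] w 31.4 F [ 1.  -0.  -0.4]
  az total -0.1 : 1 rows of -0.10
  shift [ 0.   3.8 -1.7] : 1 rows of [ 0.   3.8 -1.7]
  shift [  0.   0. 130.] : 4 rows of [ 0.   0.  32.5]
```

Emit:
{"method": "apply_moves", "body": {
  "targets": [
    [15,0,0,30,0,0,0],
    [15,0,0,40,0,0,0],
    [15,0,0,30,0,0,0],
    [15,0,0,18,0,0,0],
    [15,0,0,8,0,0,0],
    [15,0,0,3,0,0,0],
    [15,0,0,1.5,0,0,0],
    [15,0,0,1,0,0,0],
    [15,0,0,0,0,0,0]
  ]
}}

```text
time_s: 12.68
tool_pos: [467.6, -312.9, 197.6]
tcp_rot: [0.001, 0.155, 0.988, -0.001]
contact_force: [-0.2, -0.8, -1.3]
gripper_width: 30.6
finger_force: 49.3
```

Emit:
{"method": "apply_moves", "body": {
  "targets": [
    [15,0,0,1,0,0,0],
    [15,0,0,0,0,0,0]
  ]
}}

```text
time_s: 12.85
tool_pos: [467.4, -312.8, 196.1]
tcp_rot: [0.0, 0.155, 0.988, -0.0]
contact_force: [-0.2, -0.5, -1.6]
gripper_width: 31.1
finger_force: 49.3
```

Emit:
{"method": "apply_moves", "body": {
  "targets": [
    [15,0,0,1,0,0,0],
    [15,0,0,0,0,0,0]
  ]
}}

```text
time_s: 13.02
tool_pos: [467.4, -312.8, 195.1]
tcp_rot: [0.0, 0.155, 0.988, -0.0]
contact_force: [0.1, 0.1, 3.4]
gripper_width: 30.4
finger_force: 49.6
```

Emit:
{"method": "apply_moves", "body": {
  "targets": [
    [40,0,0,0,0,0,0],
    [70,0,0,0,0,0,0],
    [100,0,0,0,0,0,0],
    [100,0,0,0,0,0,0],
    [100,0,0,-15,0,0,0],
    [100,0,0,-35,0,0,0],
    [100,0,0,-40,0,0,6.7],
    [100,0,0,-40,0,0,6.7],
    [100,0,0,-5,0,0,6.7],
    [100,0,0,0,0,0,6.7]
  ]
}}

```text
time_s: 13.85
tool_pos: [467.5, -312.7, 332.7]
tcp_rot: [0.003, 0.383, 0.924, -0.001]
contact_force: [-0.1, 0.9, -0.6]
gripper_width: 85.4
finger_force: 0.0
```

Emit:
{"method": "apply_moves", "body": {
  "targets": [
    [100,0,0,0,0,0,6.7],
    [100,0,0,0,0,0,6.7],
    [100,0,0,0,0,0,6.7],
    [100,0,0,0,0,0,6.7],
    [100,0,0,0,0,0,6.7],
    [100,0,0,0,0,0,6.7],
    [100,0,0,0,0,0,6.7],
    [100,0,0,0,0,0,6.7],
    [100,0,0,0,0,0,0],
    [100,0,0,0,0,0,0]
  ]
}}

```text
time_s: 14.68
tool_pos: [467.4, -312.7, 329.4]
tcp_rot: [-0.0, 0.755, 0.655, -0.0]
contact_force: [0.4, -0.5, 0.2]
gripper_width: 85.4
finger_force: 0.0
```

Run:
```python
from station import env; from h import *
d=grab(env,'wrist','w5'); plan(env,[])
im=cv2.cvtColor(d['img'],cv2.COLOR_RGB2HSV)
c=proj(d,[(466,-311,58)])[0];print(c,im[int(c[1]),int(c[0])])
o,y=wpose(d,c,58,int(im[int(c[1]),int(c[0]),2])-10)
```

```text
t 14.73 at [ 467.4 -312.7  329.4] psi 81.9 q1,q6 [-46. -38.] w 85.5 F [0.6 0.8 0.6]
[319.8471518 205.9762743] [ 18 122 107]
V [ 81.  89. 109. 112. 170.] px 2701 L [65.4 20.1 68.  41.6] q [[428.29998779296875, -320.3999938964844], [492.79998779296875, -330.70001220703125], [496.29998779296875, -311.0], [436.1000061035156, -279.5]] 
 org [ 463.  -310.7] yaw -9.1 end normal -10.7
```

View pics/w5.png

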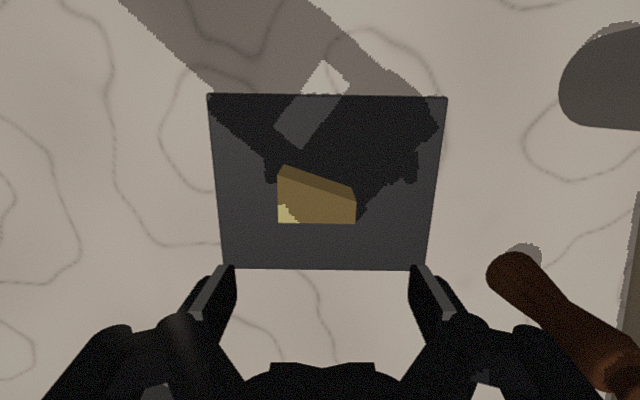

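Wedge_b stands flat and released on the board (top face (278-356, 170-223)), and its measured edges of 65/20/68/42 match its size. Now I'll regrip it end to end.

Run:
```python
from station import env; from h import *
t=np.radians(18.4);g=np.array([629.8,21])+85*np.array([-np.sin(t),np.cos(t)]);print(g)
plan(env,[(462.2,-315.6,203,80.4),(462.2,-315.6,330,80.4),(g[0],g[1],330,-71.6)])
```

```text
[602.96983186 101.65446099]
t 14.73 at [ 467.4 -312.7  329.4] psi 81.9 q1,q6 [-46. -38.] w 85.5 F [0.6 0.8 0.6]
  az total 1.5 : 1 rows of 1.52
  shift [ -3.7  -4.6 126.4] : 4 rows of [-0.9 -1.2 31.6]
  shift [   0.    0. -127.] : 4 rows of [  0.    0.  -31.8]
  az total 152.0 : 22 rows of 6.91
  shift [-351.5 -265.3   -0. ] : 12 rows of [-29.3 -22.1  -0. ]
```

Emit:
{"method": "apply_moves", "body": {
  "targets": [
    [100,-3.6,-4.7,30,0,0,1.5],
    [100,0,0,38,0,0,0],
    [100,0,0,30,0,0,0],
    [100,0,0,18,0,0,0],
    [100,0,0,10.4,0,0,0],
    [100,0,0,0,0,0,0],
    [60,0,0,0,0,0,0],
    [60,0,0,0,0,0,0],
    [60,0,0,0,0,0,0],
    [60,0,0,0,0,0,0]
  ],
  "grip_force": 40
}}

```text
time_s: 15.57
tool_pos: [462.5, -315.9, 204.6]
tcp_rot: [0.002, 0.765, 0.644, 0.0]
contact_force: [0.4, 0.3, 6.4]
gripper_width: 65.4
finger_force: 45.8
```

Emit:
{"method": "apply_moves", "body": {
  "targets": [
    [60,0,0,-10,0,0,0],
    [60,0,0,-35,0,0,0],
    [60,0,0,-40,0,0,0],
    [60,0,0,-40,0,0,6.9],
    [60,0,0,0,0,0,6.9],
    [60,0,0,0,0,0,6.9],
    [60,0,0,0,0,0,6.9],
    [60,0,0,0,0,0,6.9],
    [60,0,0,0,0,0,6.9],
    [60,0,0,0,0,0,6.9]
  ]
}}

```text
time_s: 16.4
tool_pos: [462.0, -315.4, 328.9]
tcp_rot: [0.0, 0.962, 0.272, 0.0]
contact_force: [-0.2, -0.6, -1.2]
gripper_width: 64.8
finger_force: 45.5
```

Emit:
{"method": "apply_moves", "body": {
  "targets": [
    [60,0,0,0,0,0,6.9],
    [60,0,0,0,0,0,6.9],
    [60,0,0,0,0,0,6.9],
    [60,0,0,0,0,0,6.9],
    [60,0,0,0,0,0,6.9],
    [60,0,0,0,0,0,6.9],
    [60,0,0,0,0,0,6.9],
    [60,0,0,0,0,0,6.9],
    [60,0,0,0,0,0,6.9],
    [60,0,0,0,0,0,6.9]
  ]
}}

```text
time_s: 17.23
tool_pos: [462.0, -315.4, 328.9]
tcp_rot: [0.0, 0.947, -0.321, 0.0]
contact_force: [-0.9, -0.7, -0.7]
gripper_width: 65.1
finger_force: 45.5
```

Emit:
{"method": "apply_moves", "body": {
  "targets": [
    [60,0,0,0,0,0,6.9],
    [60,0,0,0,0,0,6.9],
    [60,0,0,0,0,0,6.9],
    [60,0,0,0,0,0,6.9],
    [60,0,0,0,0,0,6.9],
    [60,0,0,0,0,0,0]
  ]
}}

```text
time_s: 17.73
tool_pos: [462.0, -315.4, 328.8]
tcp_rot: [0.0, 0.81, -0.587, 0.0]
contact_force: [-0.0, 0.8, -1.8]
gripper_width: 65.4
finger_force: 45.5
```

Run:
```python
from station import env; from h import *
plan(env,[(603,101.6,330,-71.6)])
```

```text
t 17.73 at [ 462.  -315.4  328.8] psi -71.8 q1,q6 [-46. 115.] w 65.4 F [-0.   0.8 -1.8]
  az total -0.2 : 1 rows of -0.23
  shift [-351.2 -265.4   -1.2] : 12 rows of [-29.3 -22.1  -0.1]
```

Emit:
{"method": "apply_moves", "body": {
  "targets": [
    [60,-29.3,-22.1,0,0,0,-0.2],
    [60,-29.3,-22.1,0,0,0,0],
    [60,-29.3,-22.1,0,0,0,0],
    [60,-29.3,-22.1,0,0,0,0],
    [60,-29.3,-22.1,0,0,0,0],
    [60,-29.3,-22.1,0,0,0,0],
    [60,-29.3,-22.1,0,0,0,0],
    [60,-29.3,-22.1,0,0,0,0],
    [60,-29.3,-22.1,0,0,0,0],
    [60,-29.3,-22.1,0,0,0,0]
  ]
}}

```text
time_s: 18.57
tool_pos: [578.3, 34.5, 328.8]
tcp_rot: [-0.0, 0.813, -0.582, 0.0]
contact_force: [0.4, -0.9, -1.2]
gripper_width: 65.2
finger_force: 45.5
```

Emit:
{"method": "apply_moves", "body": {
  "targets": [
    [60,-29.3,-22.1,0,0,0,0],
    [60,-29.1,-22.1,0,0,0,0],
    [60,0,0,0,0,0,0],
    [60,0,0,0,0,0,0],
    [60,0,0,0,0,0,0]
  ]
}}

```text
time_s: 18.98
tool_pos: [601.3, 101.8, 328.3]
tcp_rot: [0.0, 0.813, -0.582, -0.0]
contact_force: [0.0, -0.6, -0.4]
gripper_width: 65.2
finger_force: 45.5
```

Run:
```python
from station import env; from h import *
plan(env,[(603,101.6,205,-71.6)])
```

```text
t 18.98 at [601.3 101.8 328.3] psi -71.2 q1,q6 [ -1. 160.] w 65.2 F [ 0.  -0.6 -0.4]
  az total 0.4 : 1 rows of 0.36
  shift [  0.7  -1.6 123.3] : 4 rows of [ 0.2 -0.4 30.8]
```

Emit:
{"method": "apply_moves", "body": {
  "targets": [
    [60,0.7,-1.6,30,0,0,0.4],
    [60,0,0,35,0,0,0],
    [60,0,0,25,0,0,0],
    [60,0,0,12,0,0,0],
    [60,0,0,8,0,0,0],
    [60,0,0,5,0,0,0],
    [60,0,0,4,0,0,0],
    [60,0,0,4,0,0,0],
    [60,0,0,3,0,0,0],
    [60,0,0,0,0,0,0]
  ]
}}

```text
time_s: 19.82
tool_pos: [603.2, 101.8, 202.1]
tcp_rot: [-0.0, 0.81, -0.586, 0.0]
contact_force: [0.0, 0.2, -1.5]
gripper_width: 65.2
finger_force: 45.5
```

Emit:
{"method": "apply_moves", "body": {
  "targets": [
    [60,0,0,1.5,0,0,0],
    [60,0,0,0,0,0,0]
  ]
}}

```text
time_s: 19.98
tool_pos: [603.3, 101.9, 200.7]
tcp_rot: [-0.0, 0.81, -0.586, 0.0]
contact_force: [-0.6, 0.5, -0.4]
gripper_width: 65.1
finger_force: 45.5
```

Emit:
{"method": "apply_moves", "body": {
  "targets": [
    [60,0,0,1.2,0,0,0],
    [60,0,0,0,0,0,0]
  ]
}}

```text
time_s: 20.15
tool_pos: [603.2, 101.9, 199.4]
tcp_rot: [-0.0, 0.81, -0.586, 0.0]
contact_force: [0.9, 0.4, -1.1]
gripper_width: 65.5
finger_force: 45.5
```

Emit:
{"method": "apply_moves", "body": {
  "targets": [
    [60,0,0,1,0,0,0],
    [60,0,0,0,0,0,0]
  ]
}}

```text
time_s: 20.32
tool_pos: [603.3, 101.9, 198.7]
tcp_rot: [-0.0, 0.81, -0.586, 0.0]
contact_force: [-0.7, -0.2, 1.4]
gripper_width: 65.0
finger_force: 45.8
```

Emit:
{"method": "apply_moves", "body": {
  "targets": [
    [75,0,0,0,0,0,0],
    [90,0,0,0,0,0,0],
    [100,0,0,0,0,0,0],
    [100,0,0,0,0,0,0],
    [100,0,0,-10,0,0,0],
    [100,0,0,-30,0,0,0],
    [100,0,0,-40,0,0,0],
    [100,0,0,-40,0,0,0],
    [100,0,0,-20,0,0,0],
    [100,0,0,0,0,0,0]
  ]
}}

```text
time_s: 21.15
tool_pos: [603.3, 102.0, 344.6]
tcp_rot: [-0.003, 0.81, -0.586, 0.004]
contact_force: [0.1, -0.2, 0.5]
gripper_width: 85.5
finger_force: 0.0
```

Run:
```python
from station import env; from h import *
d=grab(env,'wrist','w6'); plan(env,[(453,118,340,-71.6)])
cv2.imwrite('pics/w6c.png',cv2.resize(d['img'][60:330,180:480,::-1],(660,594),interpolation=cv2.INTER_CUBIC))
t=np.radians(18.4);R=np.array([[np.cos(t),np.sin(t)],[-np.sin(t),np.cos(t)]])
im=cv2.cvtColor(cv2.GaussianBlur(d['img'],(3,3),0),cv2.COLOR_RGB2HSV).astype(int)
print(proj(d,[np.r_[R.T@[x,y]+[629.8,21],52] for x,y in((-33,27),(33,27),(33,47),(-33,69),(33,95),(-33,95),(-33,75),(33,53))]).round())
```

```text
t 21.2 at [603.1 101.9 341.5] psi -71.8 q1,q6 [ -1. 160.] w 85.5 F [-0.1 -0.6 -0.5]
  az total -0.2 : 1 rows of -0.18
  shift [-62.7 137.3   1.5] : 4 rows of [-15.7  34.3   0.4]
[[365. 135.]
 [287. 135.]
 [288. 158.]
 [363. 183.]
 [290. 210.]
 [362. 210.]
 [363. 189.]
 [288. 165.]]
```

View pics/w6c.png

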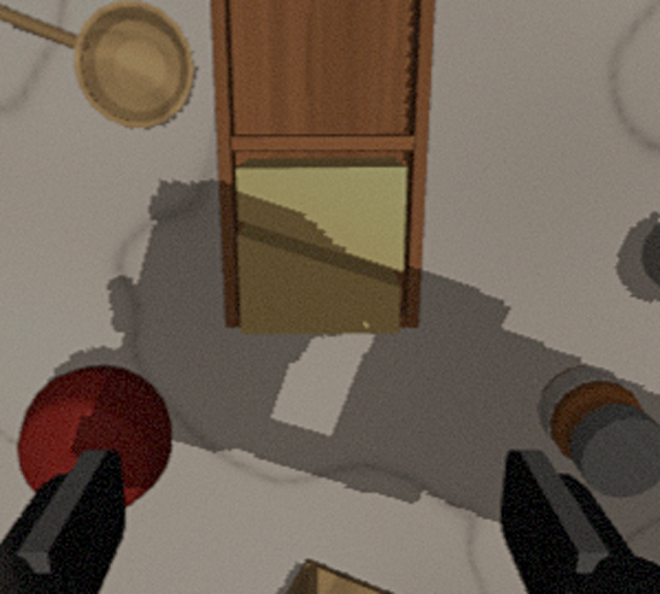

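The crop shows both wedges flat side by side, head to tail, at the expected places. The jar's lid is at about full-frame (463,265). Now to the jar.

Emit:
{"method": "apply_moves", "body": {
  "targets": [
    [100,-15.7,34.3,0,0,0,0],
    [100,-15.7,34.3,0,0,0,0],
    [100,-15.7,34.3,0,0,0,0],
    [100,-15.7,34.3,0,0,0,0],
    [100,0,0,0,0,0,0],
    [100,0,0,0,0,0,0]
  ]
}}

```text
time_s: 21.7
tool_pos: [451.9, 118.9, 338.0]
tcp_rot: [0.001, 0.81, -0.586, -0.001]
contact_force: [1.0, 0.1, 1.0]
gripper_width: 85.4
finger_force: 0.0
```

Run:
```python
from station import env; from h import *
print('from w6',plane(load('w6'),[(462.7,265.5)],58))
d=grab(env,'wrist','w7'); plan(env,[])
im=cv2.cvtColor(cv2.GaussianBlur(d['img'],(5,5),0),cv2.COLOR_RGB2HSV).astype(int);H,S,V=[im[:,:,i] for i in range(3)]
c=proj(d,[(453,118,58)])[0];cx,cy=c.astype(int);print(c)
for r in range(cy-40,cy+41,10): print(r,' '.join('%d/%d/%d'%tuple(im[r,k]) for k in range(cx-50,cx+51,10)))
```

```text
from w6 [[458.43558714 121.11251444  58.        ]]
t 21.75 at [453.2 118.7 338.2] psi -71.8 q1,q6 [  0. 162.] w 85.5 F [ 0.6 -0.2  0.6]
[320.80014633 201.62924902]
161 16/40/83 16/40/83 15/37/83 16/40/83 14/40/83 16/37/117 16/35/139 14/35/139 15/33/140 17/33/140 16/34/142
171 15/36/84 13/37/83 14/40/83 15/37/83 14/37/76 14/38/73 14/40/82 16/37/89 16/35/139 15/33/141 15/36/141
181 16/39/84 13/36/84 15/37/83 13/98/65 12/146/56 14/106/53 13/185/69 15/36/84 15/36/84 16/39/86 16/36/107
191 16/39/84 13/42/84 15/36/84 13/36/50 23/17/61 23/17/59 15/25/61 15/44/82 16/39/84 16/39/84 15/36/85
201 14/39/86 18/36/84 14/39/84 18/21/60 18/22/59 12/21/61 15/17/60 14/41/80 14/39/85 15/36/84 16/39/85
211 14/39/86 16/39/86 15/36/85 23/17/59 20/13/61 23/17/60 15/17/59 16/40/83 16/39/85 16/39/84 18/36/84
221 15/36/85 16/39/85 14/39/85 15/39/79 24/22/59 18/21/61 18/20/63 14/39/85 13/42/86 18/39/84 15/36/85
231 17/42/85 14/39/86 14/39/85 15/42/86 16/34/142 16/34/142 14/39/85 15/36/85 16/39/86 13/35/87 14/39/86
241 14/41/81 16/39/85 16/39/86 17/40/90 17/36/143 16/34/143 15/42/85 16/39/85 16/39/85 16/39/86 15/36/85
```

View pics/w7.png

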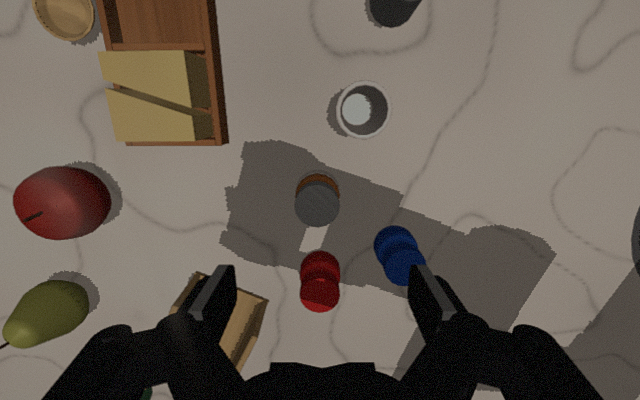

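The jar (grey lid at (316,205) over amber) is directly below the gripper, with red (320,295) and blue (402,265) well apart from it and the egg cup at (362,110).

Run:
```python
from station import env; from h import *
d=load('w7')
im=cv2.cvtColor(cv2.GaussianBlur(d['img'],(5,5),0),cv2.COLOR_RGB2HSV).astype(int);H,S,V=[im[:,:,i] for i in range(3)]
m=blob((S<29)&(V<70)&(V>50),(316,205));P=plane(d,cont(m),58)[:,:2].astype(np.float32);c,r=cv2.minEnclosingCircle(P);print(m.sum(),c,r,P.mean(0))
t=np.radians(18.4);g=np.array([629.8,21])+np.array([[-np.sin(t),np.cos(t)]])*np.array([[-14],[-66]]);print(g)
plan(env,[(c[0],c[1],196,-71.6),(c[0],c[1],330,-71.6),(g[0][0],g[0][1],330,-71.6)])
```

```text
1438 (455.29791259765625, 122.77458953857422) 19.62173843383789 [455.60562 122.60622]
[[634.21908652   7.71573584]
 [650.63283644 -41.62581677]]
t 21.75 at [453.2 118.7 338.2] psi -71.8 q1,q6 [  0. 162.] w 85.5 F [ 0.6 -0.2  0.6]
  az total -0.2 : 1 rows of -0.18
  shift [ -3.2  -3.3 142.2] : 4 rows of [-0.8 -0.8 35.5]
  shift [   0.    0. -134.] : 4 rows of [  0.    0.  -33.5]
  shift [ 165.7 -133.5   -0. ] : 6 rows of [ 27.6 -22.2  -0. ]
```

Emit:
{"method": "apply_moves", "body": {
  "targets": [
    [100,-3.2,-3.3,0,0,0,0],
    [100,0,0,30,0,0,-6],
    [100,0,0,40,0,0,0],
    [100,0,0,35,0,0,0],
    [100,0,0,25,0,0,0],
    [100,0,0,12.2,0,0,0],
    [100,0,0,0,0,0,0],
    [30,0,0,0,0,0,0],
    [30,0,0,0,0,0,0],
    [30,0,0,0,0,0,0]
  ],
  "grip_force": 40
}}

```text
time_s: 22.58
tool_pos: [456.0, 122.7, 197.1]
tcp_rot: [-0.001, 0.84, -0.543, 0.001]
contact_force: [-0.1, -0.3, 0.1]
gripper_width: 51.6
finger_force: 0.0
```

Emit:
{"method": "apply_moves", "body": {
  "targets": [
    [30,0,0,0,0,0,0],
    [30,0,0,0,0,0,0],
    [30,0,0,0,0,0,0],
    [30,0,0,0,0,0,0]
  ]
}}

```text
time_s: 22.92
tool_pos: [455.7, 122.7, 197.5]
tcp_rot: [-0.001, 0.84, -0.543, 0.001]
contact_force: [-0.8, -0.2, 7.3]
gripper_width: 40.6
finger_force: 39.5
```

Run:
```python
from station import env; from h import *
p=psi(env.read_state());s=env.read_state()['tool_pos']
plan(env,[(s[0],s[1],330,p),(634,7.7,330,p)])
```

```text
t 22.92 at [455.7 122.7 197.5] psi -65.8 q1,q6 [  1. 156.] w 40.6 F [-0.8 -0.2  7.3]
  shift [   0.     0.  -132.5] : 4 rows of [  0.    0.  -33.1]
  shift [ 178.  -115.5   -0. ] : 6 rows of [ 29.7 -19.2  -0. ]
```

Emit:
{"method": "apply_moves", "body": {
  "targets": [
    [30,0,0,-10,0,0,0],
    [30,0,0,-30,0,0,0],
    [30,0,0,-40,0,0,0],
    [30,10,-6,-30,0,0,0],
    [30,25,-16,0,0,0,0],
    [30,30,-19.5,0,0,0,0],
    [30,30,-19.5,0,0,0,0],
    [30,30,-19.5,0,0,0,0],
    [30,30,-19.5,0,0,0,0],
    [30,23,-15.5,0,0,0,0]
  ]
}}

```text
time_s: 23.75
tool_pos: [635.3, 6.0, 306.8]
tcp_rot: [-0.0, 0.839, -0.543, 0.001]
contact_force: [-0.5, 0.6, -1.1]
gripper_width: 40.6
finger_force: 40.5
```

Emit:
{"method": "apply_moves", "body": {
  "targets": [
    [30,0,0,20,0,0,0],
    [30,0,0,25,0,0,0],
    [30,0,0,20,0,0,0],
    [30,0,0,10,0,0,0],
    [30,0,0,0,0,0,0],
    [30,0,0,0,0,0,0]
  ]
}}

```text
time_s: 24.25
tool_pos: [633.9, 7.7, 232.0]
tcp_rot: [-0.0, 0.84, -0.543, 0.0]
contact_force: [0.8, -0.8, -1.0]
gripper_width: 40.2
finger_force: 40.5
```

Run:
```python
from station import env; from h import *
plan(env,[(634.2,7.7,208,-65.8)])
```

```text
t 24.25 at [633.9   7.7 232. ] psi -65.8 q1,q6 [-10. 146.] w 40.2 F [ 0.8 -0.8 -1. ]
  az total 0.0 : 1 rows of 0.01
  shift [ 0.2 -0.2 24. ] : 1 rows of [ 0.2 -0.2 24. ]
```

Emit:
{"method": "apply_moves", "body": {
  "targets": [
    [30,0,0,10,0,0,0],
    [30,0,0,8,0,0,0],
    [30,0,0,4,0,0,0],
    [30,0,0,3,0,0,0],
    [30,0,0,1.5,0,0,0],
    [30,0,0,1,0,0,0],
    [30,0,0,0,0,0,0]
  ]
}}

```text
time_s: 24.83
tool_pos: [633.8, 7.7, 203.9]
tcp_rot: [-0.0, 0.84, -0.543, 0.0]
contact_force: [0.5, -0.4, -1.0]
gripper_width: 39.9
finger_force: 40.5
```

Emit:
{"method": "apply_moves", "body": {
  "targets": [
    [30,0,0,1,0,0,0],
    [30,0,0,0,0,0,0]
  ]
}}

```text
time_s: 25.0
tool_pos: [633.8, 7.7, 203.6]
tcp_rot: [-0.0, 0.84, -0.543, 0.001]
contact_force: [-1.7, -0.0, 4.6]
gripper_width: 40.1
finger_force: 41.4
```

Contact at 203.6, so the jar is down. Releasing it, then going to the shaker.

Emit:
{"method": "apply_moves", "body": {
  "targets": [
    [60,0,0,0,0,0,0],
    [80,0,0,0,0,0,0],
    [100,0,0,0,0,0,0],
    [100,0,0,0,0,0,0],
    [100,0,0,-15,0,0,0],
    [100,0,0,-35,0,0,0],
    [100,0,0,-40,0,0,0],
    [100,0,0,-40,0,0,0],
    [100,0,0,-10,0,0,0],
    [100,0,0,0,0,0,0]
  ]
}}

```text
time_s: 25.83
tool_pos: [633.8, 7.8, 346.6]
tcp_rot: [-0.001, 0.84, -0.543, 0.003]
contact_force: [-0.2, 0.5, -0.3]
gripper_width: 85.4
finger_force: 0.0
```

Run:
```python
from station import env; from h import *
plan(env,[(445,-57,342,-65.8)])
```

```text
t 25.83 at [633.8   7.8 346.6] psi -65.8 q1,q6 [-10. 146.] w 85.4 F [-0.2  0.5 -0.3]
  az total 0.0 : 1 rows of 0.02
  shift [-18.3 198.8   4.6] : 5 rows of [-3.7 39.8  0.9]
```

Emit:
{"method": "apply_moves", "body": {
  "targets": [
    [100,-3.7,39.8,0,0,0,0],
    [100,-3.7,39.8,0,0,0,0],
    [100,-3.7,39.8,0,0,0,0],
    [100,-3.7,39.8,0,0,0,0],
    [100,-3.7,39.8,0,0,0,0],
    [100,0,0,0,0,0,0],
    [100,0,0,0,0,0,0]
  ]
}}

```text
time_s: 26.42
tool_pos: [443.4, -57.3, 342.0]
tcp_rot: [0.0, 0.839, -0.544, -0.001]
contact_force: [0.1, -0.3, 0.2]
gripper_width: 85.6
finger_force: 0.0
```

Run:
```python
from station import env; from h import *
d=grab(env,'wrist','w8'); plan(env,[])
im=cv2.cvtColor(cv2.GaussianBlur(d['img'],(5,5),0),cv2.COLOR_RGB2HSV).astype(int);H,S,V=[im[:,:,i] for i in range(3)]
c=proj(d,[(445,-57,70),(445,-57,0)]);print(c);cx,cy=c[0].astype(int)
for r in range(cy-50,cy+51,10): print(r,' '.join('%d/%d'%tuple(im[r,k,1:]) for k in range(cx-60,cx+61,10)))
```

```text
t 26.47 at [444.7 -57.2 342.2] psi -65.8 q1,q6 [-23. 133.] w 85.1 F [ 0.2 -0.1  0.6]
[[320.1550835  205.35777802]
 [320.48670698 184.1617689 ]]
155 38/114 37/82 40/77 40/83 39/85 39/85 33/139 34/142 35/137 35/137 34/141 36/141 36/141
165 43/78 37/83 39/86 39/84 39/85 40/83 21/48 33/109 34/142 35/124 34/141 35/140 35/140
175 39/79 39/84 39/84 39/84 39/86 22/46 17/45 23/44 35/125 37/125 35/140 37/139 35/139
185 41/80 41/81 40/83 37/82 38/81 20/51 14/53 20/52 35/59 38/87 40/83 35/138 35/138
195 43/77 38/80 38/81 38/81 40/82 19/53 17/60 18/57 36/70 39/72 39/84 35/137 32/136
205 39/72 38/80 38/80 40/82 35/81 18/57 22/58 18/58 40/77 43/71 36/114 34/137 36/136
215 40/77 40/70 40/70 41/69 43/72 37/69 21/48 38/61 45/74 38/80 38/94 35/137 36/136
225 39/78 41/80 41/80 38/81 35/94 34/136 35/137 35/137 43/83 40/83 35/81 36/112 36/136
235 39/78 38/80 39/79 37/117 35/137 35/138 38/108 37/83 42/84 37/83 40/82 40/83 35/132
245 42/79 39/79 40/58 35/58 36/121 39/92 42/84 39/85 36/84 39/84 39/84 37/83 37/82
255 39/79 39/72 32/56 40/58 36/56 40/83 40/83 37/83 39/84 37/82 37/83 37/83 34/126
```

Run:
```python
from station import env; from h import *
d=load('w8');im=cv2.cvtColor(cv2.GaussianBlur(d['img'],(3,3),0),cv2.COLOR_RGB2HSV).astype(int)
m=blob((im[:,:,1]<29)&(im[:,:,2]<68),(320,195));C=cont(m);print(m.sum(),C.min(0),C.max(0))
mid=[(C[C[:,1]==r,0].min()+C[C[:,1]==r,0].max())/2 for r in (175,185,195,205)];print(mid)
a=np.radians(-65.8);u=np.array([np.cos(a),np.sin(a)])
top=plane(d,[(np.mean(mid),C[:,1].min()-.5)],0)[0,:2]; print('foot edge',top,'centre',top-21*u)
dm=plane(d,[(np.mean(mid),204)],70)[0,:2];print('dome',dm)
g=top-21*u
plan(env,[(g[0],g[1],193,-65.8),(g[0],g[1],330,-65.8),(650.6,-41.6,330,-65.8)])
```

```text
1601 [302 164] [339 216]
[np.float64(320.5), np.float64(321.0), np.float64(321.0), np.float64(321.0)]
foot edge [453.67756758 -77.44721148] centre [445.06918387 -58.29268904]
dome [444.93820912 -58.35475387]
t 26.47 at [444.7 -57.2 342.2] psi -65.8 q1,q6 [-23. 133.] w 85.1 F [ 0.2 -0.1  0.6]
  az total -0.0 : 1 rows of -0.05
  shift [1.100e+00 1.000e-01 1.492e+02] : 4 rows of [ 0.3  0.  37.3]
  shift [   0.    0. -137.] : 4 rows of [  0.    0.  -34.2]
  shift [  69.  -194.3   -0. ] : 6 rows of [ 11.5 -32.4  -0. ]
```

Emit:
{"method": "apply_moves", "body": {
  "targets": [
    [100,1,0,20,0,0,0],
    [100,0,0,40,0,0,0],
    [100,0,0,40,0,0,0],
    [100,0,0,30,0,0,0],
    [100,0,0,18,0,0,0],
    [100,0,0,0,0,0,0],
    [20,0,0,0,0,0,0],
    [20,0,0,0,0,0,0],
    [20,0,0,0,0,0,0],
    [20,0,0,0,0,0,0]
  ],
  "grip_force": 45
}}

```text
time_s: 27.3
tool_pos: [445.4, -57.9, 195.7]
tcp_rot: [-0.0, 0.84, -0.543, 0.001]
contact_force: [-1.0, 0.1, 0.8]
gripper_width: 38.4
finger_force: 0.4
```

Emit:
{"method": "apply_moves", "body": {
  "targets": [
    [20,0,0,0,0,0,0],
    [20,0,0,0,0,0,0],
    [20,0,0,0,0,0,0],
    [20,0,0,0,0,0,0]
  ]
}}

```text
time_s: 27.63
tool_pos: [445.4, -57.9, 196.1]
tcp_rot: [-0.0, 0.84, -0.543, 0.001]
contact_force: [-0.6, 0.8, 8.6]
gripper_width: 35.8
finger_force: 44.4
```

Run:
```python
from station import env; from h import *
s=env.read_state()['tool_pos']
plan(env,[(s[0],s[1],315,-65.8),(650.6,-41.6,315,-65.8)])
```

```text
t 27.63 at [445.4 -57.9 196.1] psi -65.8 q1,q6 [-23. 133.] w 35.8 F [-0.6  0.8  8.6]
  az total 0.0 : 1 rows of 0.02
  shift [   0.     0.  -118.9] : 3 rows of [  0.    0.  -39.6]
  shift [  69.2 -193.9   -0. ] : 6 rows of [ 11.5 -32.3  -0. ]
```

Emit:
{"method": "apply_moves", "body": {
  "targets": [
    [20,0,0,-10,0,0,0],
    [20,0,0,-30,0,0,0],
    [20,0,0,-40,0,0,0],
    [20,4,-10,-39,0,0,0],
    [20,9,-26,0,0,0,0],
    [20,12.5,-35,0,0,0,0],
    [20,12.5,-35,0,0,0,0],
    [20,12.5,-35,0,0,0,0],
    [20,11,-31,0,0,0,0],
    [20,7.7,-22,0,0,0,0]
  ]
}}

```text
time_s: 28.47
tool_pos: [652.4, -41.0, 314.1]
tcp_rot: [-0.0, 0.84, -0.543, 0.001]
contact_force: [-0.1, 0.0, -0.8]
gripper_width: 36.0
finger_force: 45.8
```

Emit:
{"method": "apply_moves", "body": {
  "targets": [
    [20,0,0,20,0,0,0],
    [20,0,0,30,0,0,0],
    [20,0,0,20,0,0,0],
    [20,0,0,10,0,0,0],
    [20,0,0,0,0,0,0],
    [20,0,0,0,0,0,0]
  ]
}}

```text
time_s: 28.97
tool_pos: [650.6, -41.5, 234.7]
tcp_rot: [-0.0, 0.84, -0.543, 0.0]
contact_force: [0.8, -0.9, -1.3]
gripper_width: 36.1
finger_force: 45.8
```

Run:
```python
from station import env; from h import *
plan(env,[(650.6,-41.6,205,-65.8)])
```

```text
t 28.97 at [650.6 -41.5 234.7] psi -65.8 q1,q6 [-14. 142.] w 36.1 F [ 0.8 -0.9 -1.3]
  az total 0.0 : 1 rows of 0.01
  shift [ 0.1  0.  29.7] : 1 rows of [ 0.1  0.  29.7]
```

Emit:
{"method": "apply_moves", "body": {
  "targets": [
    [20,0,0,12,0,0,0],
    [20,0,0,9,0,0,0],
    [20,0,0,5,0,0,0],
    [20,0,0,3,0,0,0],
    [20,0,0,1.5,0,0,0],
    [20,0,0,1,0,0,0],
    [20,0,0,0,0,0,0]
  ]
}}

```text
time_s: 29.55
tool_pos: [650.5, -41.5, 202.4]
tcp_rot: [-0.0, 0.84, -0.543, 0.0]
contact_force: [-0.1, -0.2, -2.2]
gripper_width: 35.5
finger_force: 45.8
```

Emit:
{"method": "apply_moves", "body": {
  "targets": [
    [20,0,0,1,0,0,0],
    [20,0,0,0,0,0,0]
  ]
}}

```text
time_s: 29.72
tool_pos: [650.5, -41.5, 202.1]
tcp_rot: [-0.0, 0.84, -0.543, 0.001]
contact_force: [-2.3, -0.1, 4.1]
gripper_width: 35.9
finger_force: 46.4
```

Emit:
{"method": "apply_moves", "body": {
  "targets": [
    [50,0,0,0,0,0,0],
    [75,0,0,0,0,0,0],
    [100,0,0,0,0,0,0],
    [100,0,0,0,0,0,0],
    [100,0,0,-15,0,0,0],
    [100,0,0,-35,0,0,0],
    [100,0,0,-40,0,0,0],
    [100,0,0,-40,0,0,0],
    [100,-20,0,-20,0,0,0],
    [100,-20,0,0,0,0,0]
  ]
}}

```text
time_s: 30.55
tool_pos: [634.1, -5.3, 356.7]
tcp_rot: [-0.002, 0.839, -0.544, 0.005]
contact_force: [-0.9, 0.1, -1.1]
gripper_width: 85.6
finger_force: 0.0
```

Emit:
{"method": "apply_moves", "body": {
  "targets": [
    [100,-20,0,0,0,0,0],
    [100,0,0,0,0,0,0],
    [100,0,0,0,0,0,0]
  ]
}}

```text
time_s: 30.8
tool_pos: [625.6, 13.9, 351.3]
tcp_rot: [0.0, 0.84, -0.543, 0.0]
contact_force: [0.0, 0.8, -0.2]
gripper_width: 85.2
finger_force: 0.0
```

Run:
```python
from station import env; from h import *
d=grab(env,'wrist','w9'); plan(env,[])
t=np.radians(18.4);R=np.array([[np.cos(t),np.sin(t)],[-np.sin(t),np.cos(t)]]);B=np.array([629.8,21])
im=cv2.cvtColor(cv2.GaussianBlur(d['img'],(3,3),0),cv2.COLOR_RGB2HSV).astype(int);H,S,V=[im[:,:,i] for i in range(3)]
for n,y,z in(('jar',-14,64),('shaker',-66,70)):
    c=proj(d,[np.r_[R.T@[0,y]+B,z]])[0]
    try:
        m=blob(S<60,c);C=cont(m);print(n,c.round(),m.sum(),C.min(0),C.max(0),'box xy if top',(R@(plane(d,[cv2.minEnclosingCircle(C.astype(np.float32))[0]],z)[0,:2]-B)).round(1))
    except Exception as e: print(n,e)
for n,(x,y) in dict(a=(-20,40),a2=(20,36),b=(20,80),b2=(-20,84),gapdiv=(0,21)).items():
    c=proj(d,[np.r_[R.T@[x,y]+B,52]])[0].astype(int); print(n,c,im[c[1],c[0]] if 0<=c[1]<400 and 0<=c[0]<640 else None)
```

```text
t 30.85 at [625.9  13.1 351.1] psi -65.8 q1,q6 [-10. 146.] w 85.7 F [ 0.1 -0.2 -0.9]
jar [316. 191.] 1525 [295 168] [337 212] box xy if top [  0.1 -14.8]
shaker [323. 131.] 1451 [302 105] [341 149] box xy if top [  0.8 -69.5]
a [331 242] [ 21 112 141]
a2 [291 234] [ 19 125  86]
b [288 273] [ 19 125  86]
b2 [326 280] [ 19 129  85]
gapdiv [313 222] [ 19 133  65]
```

```bash
python3 -c "
from station import env
print(env.close_job())"
```

```text
the job is handed in; nothing more can be done
None
```

The cheese box is packed and handed in at about 31 s: both wedges lie head to tail in the short compartment, and the jar and shaker stand in the long one. The last camera check agreed with this, but the system didn't return a verdict.

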